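Set a mortar strip to its overhang on the bending rig

TASK

The brittle mortar strip lying on the bed of the small bending rig is to be tested as a cantilever. Handling it gently (a light grip or push, 15 N at the most), slide it along the bed, nose first between the two guide cheeks and out over the end, until its nose stands plumb over the upper edge of the span blade; it is then past its balance point, so never let it tip. Finish while holding it there, flat on the bed and square to it, ready for the clamp bar to be fitted, without shifting the blade or the other things on the bench.

Things in the scene. Friction and masses are not known exactly. Their poses are not given: they have to be found in the camera images.
- rig: fixed bending rig: grey base plate 450 x 100 mm, on it a bright steel bed 250 mm long and 44 mm wide on two pedestals. Origin on the worktop right below the bed's front end; x points outward along the bed (the way the strip must slide), z up. The bed's upper face is level at z = 85 mm, from x = -250 mm to 0, its middle at y = 0
- bed_edge (a point): middle of the upper edge of the bed's front end. The two dark guide cheeks stand beside it, x = -23 to -3 mm, inner faces at y = +27 and -27 mm (54 mm apart), 8 mm higher than the bed, with flared lead-ins carrying on back to x = -36 mm; a threaded stud on each cheek reaches 31 mm above the bed
- strip: grey mortar strip on the bed, loose, 280 x 50 x 10 mm, about 0.3 kg (varies), evenly heavy. Origin at the centre of its underside; x along it, nose at +140 mm, tail at -140 mm, z up. It starts flat on the bed but a little askew and off centre, its nose 20 mm or more behind the lead-ins, its last 75 mm or more sticking out behind the bed, free on both sides for fingers
- strip_nose (a point): middle of the lower edge of the strip's nose (the end that goes out)
- span_line (a point): middle of the upper edge of the span blade: upright bright steel blade, 80 mm wide across the rig, 3 mm thick, on a dark rider on the rig's scale rail; 71 mm above the worktop, 14 mm lower than the strip's underside. The wanted overhang is its distance in front of the bed's front end, 160 to 180 mm. The rider stays put by friction and gives way if pushed
- clamp_bar: bystander: dark steel bar 86 x 18 x 10 mm with two holes, flat on the bench behind the rig. Origin at the centre of its underside
- tin_0: bystander: round aluminium tin, 57 mm across, 31 mm high. Origin at the centre of its underside
- grease_tin: bystander: round green tin, 72 mm across, 37 mm high. Origin at the centre of its underside
- spare_1: bystander: upper one of two spare strips like the one on the rig, stacked on the bench at the left. Origin at the centre of its underside

How it is judged (in metres and radians):
On the way:
1. the strip's nose has been slid in between the guide cheeks, the strip flat on the bed and square to it (x of strip_nose in the frame of rig between -0.02 and 0.1 m and y of strip_nose in the frame of rig between -0.005 and 0.005 m and z of strip_nose in the frame of rig between 0.08 and 0.09 m and angle between strip's own z axis and vertical below 0.035 rad and angle between the x axis of strip and the x axis of rig, either way round below 0.05 rad), for 0.1 s.
At the end, for the whole second after the job is handed in: nose within 4 mm of plumb over the blade edge; strip on the bed between the guides, level within 2 degrees, square within 3 degrees, within 5 mm of the centre line, clear of the rider, at rest; fingers on it with over 1 N (x of strip_nose in the frame of span_line between -0.004 and 0.004 m and y of strip in the frame of rig between -0.005 and 0.005 m and z of strip_nose in the frame of rig between 0.079 and 0.09 m and angle between strip's own z axis and vertical below 0.035 rad and angle between the x axis of strip and the x axis of rig, either way round below 0.05 rad and contact force between strip and rig above 0.3 N and contact force between the fingers and strip above 1 N and contact force between strip and span_rider below 0.1 N and linear speed of strip below 0.01 m/s); the arm keeps its last pose, push and grip.
It fails at once if the strip is gripped or pressed with more than 40 N by the fingers in all (both fingers' forces added) (contact force between the fingers and strip above 40 N).
It fails at once if the strip tips (8 degrees or more) (angle between strip's own z axis and vertical above 0.14 rad).
It fails at once if the span blade is shifted by more than 3 mm (distance of span_line from where it was at the start of the episode above 0.003 m).
It fails at once if the clamp bar, a tin or the spare strips moved by more than 15 mm (distance of any of clamp_bar, tin_0, grease_tin, spare_1 from where it was at the start of the episode above 0.015 m).
It also fails if it takes over 38 s, if anything falls off the work surface, if the arm or the gripper's body presses on something with over 40 N, if the wrist force passes 120 N, or if a joint passes its speed limit or range.

ROBOT

A 7-joint arm with a two-finger parallel gripper is mounted at the origin on a cart in front of the work surface, level with it; the furniture and walls round the work are solid. World frame = base frame: x ahead of the robot, y to its left, z up, the work surface at z = 0. Lengths are in mm, angles in degrees, forces in N, time in s.
With the tool pointing down it reaches from about 425 to 975 mm from the base axis. Payload 16.7 kg.
Tool frame: the origin (TCP) lies midway between the tips of the shut fingers; the grasp point (between the pads) lies 19 mm behind it; z points along the fingers, y is the line along which they close (so a half turn about z gives the same grasp; the last joint's range is limited). The gripper opens to 85 mm and grips with 20 to 120 N. Pads are 22 mm wide; open, the fingers measure 114 mm over their backs; the gripper's body (76 mm by 85 mm) begins 54 mm behind the grasp point. The pads swing forward as they close: fully open they stand 13 mm farther back than shut.
Start: joints at [-76.461, 24.414, 4.234, 92.017, -1.954, 63.644, -3.845], TCP at [254.005, 625.346, 231.302] pointing down, gripper open.
Joint ranges: [-163.25, 163.25], [-28.42, 122.38], [-70.27, 78.77], [12.13, 141.07], [-58.53, 238.53], [9.26, 117.41], [-156.51, 156.51]. Speed limits (degrees/s): [108.29, 108.29, 136.94, 136.94, 172.46, 172.46, 172.46].

INTERFACE

Orientations are given as a 3x3 rotation matrix whose columns are the frame's x, y, z axes.
In Python, from plant import env gives the robot as it stands.
- The arm moves only by the tool drive_tool, never from a script. Its argument "targets" is one flat list of numbers, 7 for each row, row after row: the turn, a rotation vector about the tool's x, y, z in degrees, then the shift along the tool's x, y, z in cm, then the finger opening in cm, from 0 to 8.54. A call has exactly 5 rows; each row shifts and turns the commanded pose from where the row before left it, along the tool's axes as they then stand; what a row does not reach is not made up. A row lasts 1/12 s, in which the tool goes at most 41.7 mm and 7.16 degrees, less where a joint would pass 70% of its speed; a pose out of reach is approached as far as the arm can. A call with a gripper value outside its range is refused whole. The fingers move at their own pace and stop on an object; "force" is the grip in N (left out, the last holds). Time passes only in rows, so rows that do not move let the fingers close, or fill a call up. It gives the time, the measured TCP pose, the force, the opening and the grip force at its end, in the units of the state.
- env.get_state(): the state, without advancing time (a new reading comes with each control period).
- env.capture(name): name is "scene" or "side" or "wrist"; returns (picture, depth): 420x560x3 uint8, red, green, blue; 420x560 float32, mm along the optical axis (not along the pixel's ray), 0 where there is no reading.
- env.camera_model(name): a dict with "camera_matrix" (3x3 intrinsics, pixels), "k1" (the pictures are not rectified: a ray, as slopes to the right and down, at radius r is drawn at 1 + k1 r^2 times it, then the intrinsics apply), "camera_from_world" (4x4, takes a point from world to camera coordinates); the wrist camera has in their place "mount" (4x4, takes a point from camera to tool coordinates, whose origin is the TCP and whose axes are the flange's). Camera axes: x right, y up, looking along -z (the intrinsics and any distortion apply to the point x, -y, -z); pixel columns grow to the right and rows downward; lengths in mm; the calibration is good to about 2 mm. A picture is of the moment at which its call begins: read the wrist's pose just before it. camera_model takes no time and is no camera call.
- env.close_job(): hands the job in; it is judged then, once.
The state is a dict: "time_s": time; "joints": joint angles; "dq": joint speeds; "joint_torque": joint torques, N m; "tool_pos": TCP position; "tool_rot": TCP orientation; "contact_force": force on the tool from outside, world axes, zero at the start; "moment": the same for the moment, N m; "gripper_width": finger opening in mm; "grip_force": force on a finger pad.
Only numpy, scipy, OpenCV 4.12 (cv2) and the standard library are available. Lean on these libraries where they do the work, as an engineer would, in place of code of your own. Each camera call takes 0.05 s, during which the arm holds its last target. There are 200 camera calls.

## Working session

There is one attempt and no reset: what is moved stays moved. The work goes in short steps, Python scripts to look and compute and a tool call to move; the robot and the scene stay as the last step left them, time stands still between calls to the robot, and variables do not carry over. Pictures are saved under pics/ and viewed, at most 10 in all, crops included, and the job is handed in when it is done.

Besides the shell and the picture viewer there is one more tool, called after ">>>" as name(argument=value, ...) on one line, values as JSON. drive_tool: Moves the arm, as the interface text tells. Its arguments: {"type":"object","properties":{"targets":{"type":"array"},"force":{"type":"number"}},"required":["targets"]}

```bash
mkdir -p pics; ls
cat > h.py <<'E'
import numpy as np, cv2
from plant import env
def save(name,fn):
    im,d=env.capture(name); cv2.imwrite(f'pics/{fn}.png',im[:,:,::-1]); np.savez(f'pics/{fn}.npz',im=im,d=d); return im,d
def cam(name,st=None):
    m=env.camera_model(name)
    if 'mount' in m:
        st=st or env.get_state(); T=np.eye(4);T[:3,:3]=st['tool_rot'];T[:3,3]=st['tool_pos']
        return m, T@np.array(m['mount'])
    return m, np.linalg.inv(np.array(m['camera_from_world']))
def rays(m,W,uv):
    uv=np.atleast_2d(np.asarray(uv,float)); K=np.array(m['camera_matrix'])
    p=cv2.undistortPoints(uv[:,None],K,np.array([m['k1'],0,0,0.]))[:,0]
    d=np.c_[p[:,0],-p[:,1],-np.ones(len(p))]
    return W[:3,3], d@W[:3,:3].T
def onplane(m,W,uv,z):
    o,d=rays(m,W,uv); return o+d*((z-o[2])/d[:,2])[:,None]
def bydepth(m,W,uv,dep):
    o,d=rays(m,W,uv); return o+d*np.asarray(dep).reshape(-1,1)
E
python3 - <<'E'
from h import *
st=env.get_state();print(st)
for n in('scene','side','wrist'):
    save(n,n+'0'); m,W=cam(n); print(n,np.round(m['camera_matrix'],1).tolist(),m['k1'],np.round(W,3).tolist())
a=[cv2.imread(f'pics/{n}0.png') for n in('scene','side')]
E
```

```text
pics
{'time_s': 0.0, 'joints': array([-76.46059827,  24.45121058,   4.23083745,  92.05372496,
        -1.95314291,  63.64419237,  -3.84376527]), 'dq': array([ 0.00305204,  0.01067094, -0.04471387, -0.00689237, -0.11430251,
       -0.08266552,  0.00708864]), 'joint_torque': array([ 6.36810073e-04, -9.49839377e+01,  3.76104757e+00, -4.63530135e+01,
        1.92833436e-02,  9.91914509e-03,  8.97114592e-05]), 'tool_pos': array([253.87316164, 624.97665047, 230.58076023]), 'tool_rot': array([[-9.26492765e-01,  3.76312362e-01, -4.04215476e-04],
       [ 3.76312564e-01,  9.26491885e-01, -1.28141165e-03],
       [-1.07708686e-04, -1.33932998e-03, -9.99999097e-01]]), 'contact_force': array([-0.64525961, -0.4771336 , -0.65913889]), 'moment': array([ 0.00691298,  0.05695749, -0.02891956]), 'grip_force': 0.0, 'gripper_width': 85.21522372295395}
scene [[418.8, 0.0, 281.5], [0.0, 418.8, 211.5], [0.0, 0.0, 1.0]] -0.033408492820223144 [[0.838, 0.307, -0.452, -23.536], [-0.546, 0.481, -0.686, -690.684], [0.007, 0.821, 0.571, 818.047], [0.0, 0.0, 0.0, 1.0]]
side [[492.1, 0.0, 281.4], [0.0, 492.1, 213.8], [0.0, 0.0, 1.0]] -0.1214680085924166 [[-0.996, 0.019, -0.089, 447.214], [-0.088, -0.467, 0.88, 1500.111], [-0.025, 0.884, 0.466, 802.27], [0.0, 0.0, 0.0, 1.0]]
wrist [[344.3, 0.0, 274.9], [0.0, 344.3, 207.2], [0.0, 0.0, 1.0]] -0.07280563637716382 [[0.376, -0.875, -0.304, 175.166], [0.927, 0.355, 0.124, 656.09], [-0.0, -0.328, 0.945, 373.082], [0.0, 0.0, 0.0, 1.0]]
```

View pics/scene0.png

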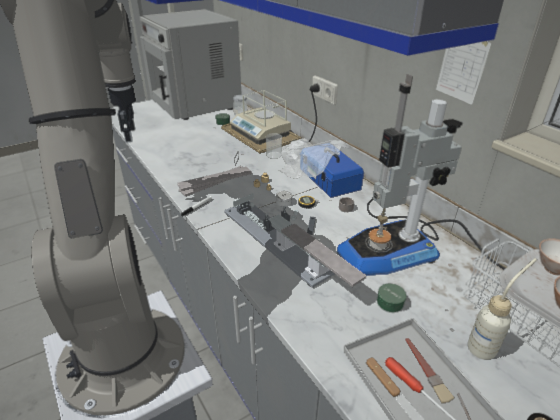

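View pics/side0.png

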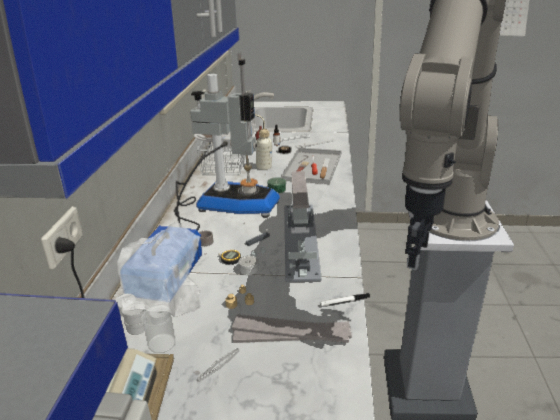

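View pics/wrist0.png

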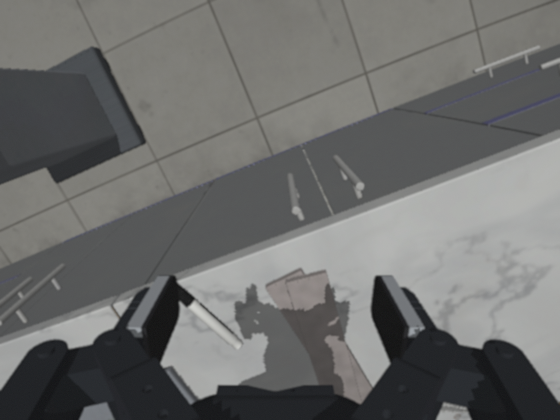

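The scene view shows the strip at about (290,230)–(365,280), tail lower right; the rig base runs up-left to about (230,210). The side view has the strip at (300,190) and the blade near (303,268), so outward is roughly +y. The wrist view shows only spares at (310,290).

Run:
```python
from h import *
vv,uu=np.mgrid[0:420,0:560]
uv=np.c_[uu.ravel(),vv.ravel()]
for n in('scene','side'):
    z=np.load(f'pics/{n}0.npz'); im,d=z['im'],z['d']; m,W=cam(n)
    P=bydepth(m,W,uv,d.ravel()); P[d.ravel()==0]=np.nan; np.save(f'pics/P_{n}.npy',P.reshape(420,560,3))
    ok=(P[:,0]>300)&(P[:,0]<800)&(P[:,1]>-450)&(P[:,1]<550)&(P[:,2]>-20)&(P[:,2]<200)
    for lo,hi in((88,102),(78,88),(60,76)):
        k=ok&(P[:,2]>lo)&(P[:,2]<hi); M=k.reshape(420,560).astype(np.uint8)
        nl,L,s,c=cv2.connectedComponentsWithStats(M)
        for i in range(1,nl):
            if s[i,4]>25:
                q=P[(L==i).ravel()]; r=cv2.minAreaRect(q[:,:2].astype(np.float32))
                print(n,lo,s[i],np.round(np.median(q,0)),np.round(r[0]),np.round(r[1]),round(r[2],1))
a=cv2.imread('pics/scene0.png')[160:310,160:400]; b=cv2.imread('pics/side0.png')[150:350,200:380]
cv2.imwrite('pics/c1.png',np.hstack([cv2.resize(a,(440,275),interpolation=3),cv2.resize(b,(0,0),fx=275/200,fy=275/200,interpolation=3)]))
cv2.imwrite('pics/c1.png',cv2.resize(a,(800,500),interpolation=2)); cv2.imwrite('pics/c2.png',cv2.resize(b,(540,600),interpolation=2))
```

```text
scene 88 [281 211   9   6  30] [554. 170.  92.] [557. 167.] [14. 30.] 18.4
scene 88 [264 218   8   7  28] [488. 161.  92.] [488. 160.] [29. 12.] 80.6
scene 88 [ 281  223   86   64 1432] [535. -50.  95.] [537. -34.] [ 55. 282.] 5.2
scene 88 [369 229  22  15 228] [711. -74.  96.] [716. -70.] [61. 59.] 27.9
scene 88 [476 316  15  19  86] [ 677. -431.   95.] [ 679. -427.] [45. 10.] 76.9
scene 78 [264 214  28  17 243] [521. 152.  84.] [524. 151.] [71. 70.] 21.0
scene 78 [370 239  17   7  28] [699. -82.  81.] [704. -77.] [16. 45.] 37.0
scene 78 [475 321  15  17  55] [ 677. -433.   83.] [ 680. -427.] [44. 11.] 79.8
scene 60 [233 194  21  11  71] [505. 344.  66.] [505. 343.] [81.  9.] 5.3
scene 60 [264 225  24  14  73] [503. 143.  69.] [504. 132.] [24. 90.] 20.3
scene 60 [ 346  226   74   35 1179] [708. -82.  63.] [720. -66.] [152. 169.] 86.5
scene 60 [299 246  27  21  57] [520. -19.  73.] [519. -17.] [  8. 103.] 5.4
scene 60 [473 324  16  19  93] [ 677. -432.   68.] [ 680. -427.] [46. 12.] 75.8
side 88 [256 146  16   6  51] [ 704. -408.   96.] [ 708. -408.] [63. 33.] 4.9
side 88 [291 171  18  38 552] [537.  -6.  97.] [539. -28.] [ 50. 286.] 5.4
side 88 [240 178  18  10 106] [717. -55.  98.] [719. -64.] [57. 61.] 22.2
side 78 [256 149  16   5  36] [ 708. -408.   83.] [ 710. -409.] [63. 29.] 1.5
side 78 [242 185  14   6  38] [716. -46.  84.] [717. -50.] [46. 25.] 12.7
side 78 [293 207  15  16 167] [527. 155.  86.] [527. 146.] [43. 89.] 3.7
side 60 [256 152  16   6  57] [ 711. -408.   68.] [ 708. -410.] [63. 33.] 11.5
side 60 [224 181  50  22 646] [725. -42.  65.] [727. -55.] [151. 181.] 77.5
side 60 [287 220  27   7 120] [523. 179.  69.] [525. 175.] [80. 25.] 2.9
side 60 [288 252  29   5 122] [511. 346.  66.] [510. 346.] [78. 11.] 2.4
```

View pics/c1.png

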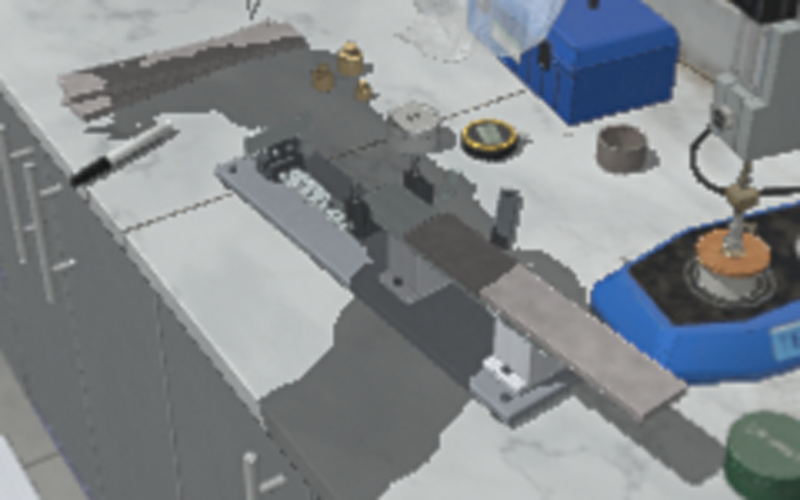

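View pics/c2.png

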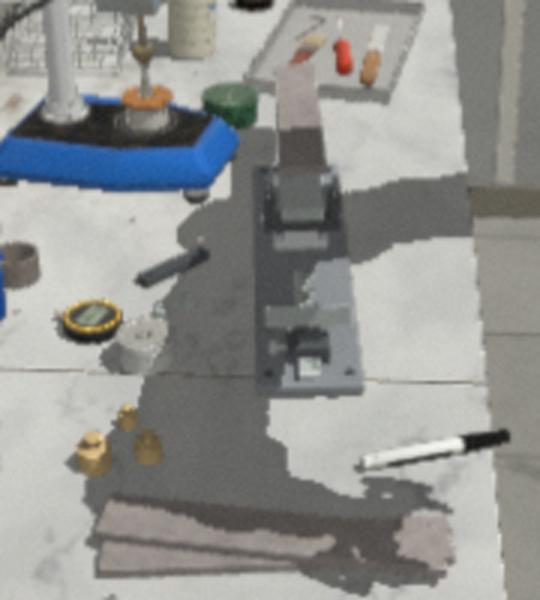

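The crops show the strip tail at crop-1 (660,395), the cheeks at (358,210) and (420,185), the blade at about (275,155), and the span rail beyond. The bed is in shadow. Next is a wrist look from above the rig front, with the tool turned to the rig direction.

```bash
cat >> h.py <<'E'
from scipy.spatial.transform import Rotation as Ro
def plan(p,yaw,n,w):
    """rows to TCP p with tool down, tool x at world azimuth yaw; prints rounded rows"""
    st=env.get_state(); R=np.array(st['tool_rot']); c=np.cos(np.radians(yaw)); s=np.sin(np.radians(yaw))
    T=np.array([[c,s,0],[s,-c,0],[0,0,-1.]]); rv=Ro.from_matrix(R.T@T).as_rotvec(); step=(np.array(p)-st['tool_pos'])/n
    for i in range(n):
        Ri=R@Ro.from_rotvec(rv*i/n).as_matrix(); print(np.round(np.degrees(rv)/n,2).tolist()+np.round(Ri.T@step/10,2).tolist()+[w])
E
python3 - <<'E'
from h import *
plan([515,220,300],94.5,15,8.54)
E
```

```text
[-0.0, 0.0, 4.23, -2.63, -1.85, -0.46, 8.54]
[-0.0, 0.0, 4.23, -2.76, -1.65, -0.46, 8.54]
[-0.0, 0.0, 4.23, -2.87, -1.44, -0.46, 8.54]
[-0.0, 0.0, 4.23, -2.97, -1.23, -0.46, 8.54]
[-0.0, 0.0, 4.23, -3.05, -1.0, -0.46, 8.54]
[-0.0, 0.0, 4.23, -3.12, -0.78, -0.46, 8.54]
[-0.0, 0.0, 4.23, -3.17, -0.54, -0.46, 8.54]
[-0.0, 0.0, 4.23, -3.2, -0.31, -0.46, 8.54]
[-0.0, 0.0, 4.23, -3.21, -0.07, -0.46, 8.54]
[-0.0, 0.0, 4.23, -3.21, 0.16, -0.46, 8.54]
[-0.0, 0.0, 4.23, -3.19, 0.4, -0.46, 8.54]
[-0.0, 0.0, 4.23, -3.15, 0.63, -0.46, 8.54]
[-0.0, 0.0, 4.23, -3.09, 0.87, -0.46, 8.54]
[-0.0, 0.0, 4.23, -3.02, 1.09, -0.46, 8.54]
[-0.0, 0.0, 4.23, -2.93, 1.31, -0.46, 8.54]
```

>>> drive_tool(targets=[0,0,4.23,-2.63,-1.85,-0.46,8.54,0,0,4.23,-2.76,-1.65,-0.46,8.54,0,0,4.23,-2.87,-1.44,-0.46,8.54,0,0,4.23,-2.97,-1.23,-0.46,8.54,0,0,4.23,-3.05,-1.0,-0.46,8.54], force=20)

```text
time_s: 0.57
tool_pos: [341.5, 488.8, 254.3]
tool_rot: [[-0.726, 0.688, -0.0], [0.688, 0.726, -0.0], [-0.0, -0.0, -1.0]]
contact_force: [1.5, 0.3, 0.5]
gripper_width: 85.5
grip_force: 0.0
```

>>> drive_tool(targets=[0,0,4.23,-3.12,-0.78,-0.46,8.54,0,0,4.23,-3.17,-0.54,-0.46,8.54,0,0,4.23,-3.2,-0.31,-0.46,8.54,0,0,4.23,-3.21,-0.07,-0.46,8.54,0,0,4.23,-3.21,0.16,-0.46,8.54])

```text
time_s: 0.98
tool_pos: [428.5, 353.6, 277.5]
tool_rot: [[-0.429, 0.903, -0.0], [0.903, 0.429, 0.0], [0.0, -0.0, -1.0]]
contact_force: [0.1, -0.2, -0.5]
gripper_width: 85.6
grip_force: 0.0
```

>>> drive_tool(targets=[0,0,4.23,-3.19,0.4,-0.46,8.54,0,0,4.23,-3.15,0.63,-0.46,8.54,0,0,4.23,-3.09,0.87,-0.46,8.54,0,0,4.23,-3.02,1.09,-0.46,8.54,0,0,4.23,-2.93,1.31,-0.46,8.54])

```text
time_s: 1.4
tool_pos: [515.3, 218.5, 300.6]
tool_rot: [[-0.074, 0.997, -0.0], [0.997, 0.074, 0.0], [0.0, -0.0, -1.0]]
contact_force: [0.6, 0.7, -0.4]
gripper_width: 85.7
grip_force: 0.0
```

>>> drive_tool(targets=[0,0,0,0,0,0,7.5,0,0,0,0,0,0,7.5,0,0,0,0,0,0,7.5,0,0,0,0,0,0,7.5,0,0,0,0,0,0,7.5])

```text
time_s: 1.82
tool_pos: [514.2, 221.0, 300.1]
tool_rot: [[-0.079, 0.997, -0.001], [0.997, 0.079, -0.0], [-0.0, -0.001, -1.0]]
contact_force: [0.2, -0.5, -0.2]
gripper_width: 75.3
grip_force: 0.0
```

Run:
```python
from h import *
st=env.get_state(); print(st['tool_pos'],np.degrees(np.arctan2(st['tool_rot'][1,0],st['tool_rot'][0,0])),st['tool_rot'][2],st['joints'],st['dq'].max())
im,d=save('wrist','wrist1'); m,W=cam('wrist',st); np.save('pics/W1.npy',W)
vv,uu=np.mgrid[0:420,0:560]; P=bydepth(m,W,np.c_[uu.ravel(),vv.ravel()],d.ravel()); P[d.ravel()==0]=np.nan; np.save('pics/P1.npy',P.reshape(420,560,3))
cv2.imwrite('pics/wrist1b.png',cv2.resize(im[:,:,::-1],(800,600),interpolation=2))
```

```text
[514.23069956 221.03327759 300.05023904] 94.55725045153676 [-4.82131110e-05 -5.23326684e-04 -9.99999862e-01] [-53.04052823  10.71917288  26.98903441 103.43303197  -5.26644324
  67.10823501 -19.84404377] 0.31889167908275734
```

View pics/wrist1b.png

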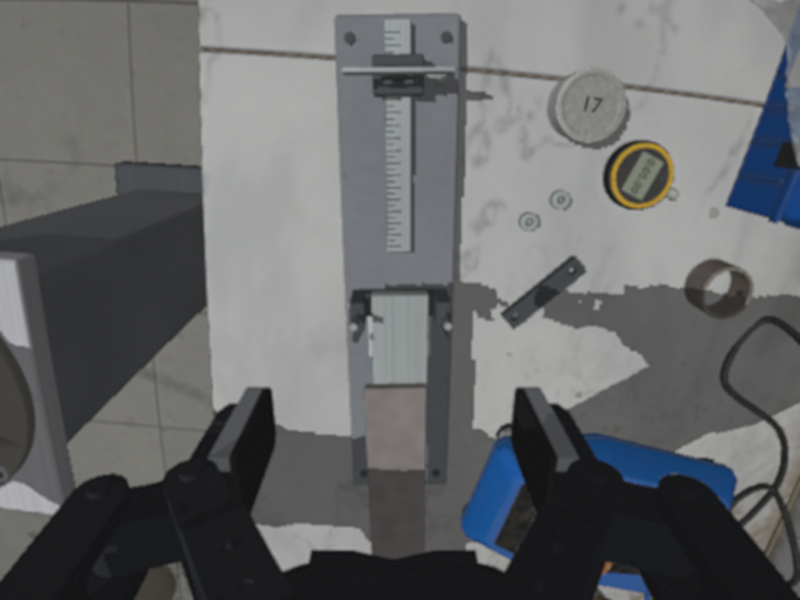

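Wrist view (800-px scale): blade edge from (343,70) to (455,70), bed front edge at row 291 between x=373 and 428, strip nose at row 385 between x=366 and 426, and the clamp bar at (543,292). The grip area is at the bottom.

Run:
```python
from h import *
z=np.load('pics/wrist1.npz'); im=z['im']; W=np.load('pics/W1.npy'); m=env.camera_model('wrist'); P=np.load('pics/P1.npy')
g=cv2.cvtColor(im,cv2.COLOR_RGB2GRAY).astype(float)
print('blade col',[ (r,round(g[r,[245,250,255,308,312]].mean())) for r in range(44,56)])
print('edge col',[ (r,round(g[r,265:296].mean())) for r in range(198,210)])
print('nose col',[ (r,round(g[r,262:294].mean())) for r in range(262,276)])
for r in (215,240,260): print('bedrow',r,g[r,252:306].astype(int).tolist())
for r in (275,300,320,340,360,380): print('strip',r,g[r,250:306].astype(int).tolist())
print('bladerow',g[48,234:324].astype(int).tolist(),g[49,234:324].astype(int).tolist())
print('baserow',[g[r,230:330].astype(int).tolist() for r in (100,)])
for r,c in((300,277),(240,280),(49,250),(100,250),(330,277)): print(P[r,c])
```

```text
blade col [(44, 114), (45, 116), (46, 126), (47, 144), (48, 152), (49, 137), (50, 102), (51, 80), (52, 93), (53, 107), (54, 108), (55, 103)]
edge col [(198, 110), (199, 94), (200, 79), (201, 69), (202, 61), (203, 66), (204, 78), (205, 89), (206, 109), (207, 132), (208, 144), (209, 146)]
nose col [(262, 148), (263, 148), (264, 148), (265, 149), (266, 148), (267, 139), (268, 114), (269, 83), (270, 72), (271, 86), (272, 105), (273, 115), (274, 118), (275, 117)]
bedrow 215 [72, 69, 59, 46, 41, 40, 45, 82, 126, 147, 149, 148, 148, 149, 151, 150, 146, 144, 144, 147, 148, 146, 143, 143, 145, 147, 147, 145, 146, 147, 148, 147, 145, 143, 143, 145, 146, 145, 145, 144, 145, 144, 144, 144, 147, 148, 138, 109, 70, 45, 43, 48, 54, 65]
bedrow 240 [115, 116, 117, 115, 116, 127, 154, 167, 159, 150, 149, 149, 149, 149, 150, 150, 146, 145, 145, 147, 149, 147, 144, 142, 144, 147, 149, 148, 148, 149, 149, 149, 146, 145, 146, 146, 147, 146, 144, 144, 145, 144, 144, 145, 147, 147, 137, 117, 96, 81, 71, 68, 69, 68]
bedrow 260 [116, 116, 117, 116, 117, 116, 116, 116, 125, 142, 152, 152, 150, 151, 151, 150, 1
[... 2647 characters left out ...]
w [[166, 166, 166, 166, 167, 164, 152, 131, 119, 116, 116, 116, 116, 117, 117, 115, 116, 116, 117, 116, 117, 116, 115, 115, 115, 115, 115, 115, 116, 115, 115, 115, 115, 114, 115, 114, 114, 113, 114, 117, 128, 133, 133, 133, 132, 137, 144, 149, 149, 148, 148, 148, 149, 147, 148, 149, 139, 108, 76, 65, 78, 101, 112, 114, 114, 114, 114, 114, 114, 115, 114, 114, 114, 113, 115, 115, 114, 115, 114, 113, 113, 112, 113, 113, 113, 113, 114, 114, 109, 93, 81, 84, 88, 88, 90, 113, 144, 152, 154, 156]]
[528.58404614  68.71461827  94.93457932]
[526.03001594 142.21818402  85.02449901]
[479.39921549 340.9217398   71.05837073]
[478.6823518  289.56750908  15.91190389]
[532.22243493  24.48378497  94.09714718]
```

Run:
```python
from h import *
W=np.load('pics/W1.npy'); m=env.camera_model('wrist')
f=lambda uv,z: onplane(m,W,uv,z).round(1)[:,:2]
im=np.load('pics/wrist1.npz')['im']; g=cv2.cvtColor(im,cv2.COLOR_RGB2GRAY).astype(float)
# blade centroid per column
def cen(c):
    p=g[44:53,c]-100; p[p<0]=0; return (p*np.arange(44,53)).sum()/p.sum()
for r in (): pass
def half(a,lo,hi,t):
    for i in range(lo,hi):
        if (a[i]-t)*(a[i+1]-t)<=0: return i+(t-a[i])/(a[i+1]-a[i])
bl=[(c,half(g[:,c],48,53,115)-1.9) for c in (246,252,306,312)]; print('blade',bl,f(bl,71).tolist())
bl=[(238.5,48.2),(318.6,48.2)]; print('blade ends',f(bl,71).tolist(),f([np.mean(bl,0)],71))
print('bededge',[(c,half(g[:,c],203,209,107)) for c in (266,272,280,288,294)], f([(266,206),(294,206)],85).tolist())
print('bedsides', f([(259.3,215),(299.4,215)],85).tolist(), f([(298.6,255)],85).tolist())
print('base', f([(half(g[r],230,245,140),r) for r in (70,100,130,160)],16).tolist(), f([(half(g[r],312,325,100),r) for r in (70,100,130,160)],16).tolist())
print('nose up', f([(258,half(g[:,258],270,275,95)),(294,half(g[:,294],270,275,95))],95).tolist())
R=[(half(g[r],294,303,95 if r<325 else 76),r) for r in (275,285,295,305,360,370,380)]; print('right',R,f(R,95).tolist())
R=[(half(g[r],254,264,105 if r<370 else 110 if 0 else 76),r) for r in (345,350,355,360,365)]; print('left',f(R,95).tolist())
R=[(half(g[r],254,264,95),r) for r in (316,320,325,380,384)]; print('left',R)
```

```text
blade [(246, np.float64(48.1)), (252, np.float64(47.98571428571429)), (306, np.float64(47.2764705882353)), (312, np.float64(47.28181818181818))] [[475.4, 341.5], [481.3, 342.0], [535.0, 347.0], [541.0, 347.5]]
blade ends [[467.9, 340.8], [547.6, 347.3]] [[507.8 343.9]]
bededge [(266, np.float64(205.89473684210526)), (272, np.float64(205.9047619047619)), (280, np.float64(205.8181818181818)), (288, np.float64(205.95238095238096)), (294, np.float64(205.9090909090909))] [[507.3, 181.7], [537.9, 184.1]]
bedsides [[500.6, 170.6], [544.9, 174.1]] [[549.1, 125.0]]
base [[459.9, 322.2], [462.7, 288.4], [466.5, 253.1], [469.6, 216.1]] [[557.3, 330.0], [560.1, 296.2], [563.3, 260.9], [566.5, 223.9]]
nose up [[503.8, 105.0], [544.8, 109.1]]
right [(np.float64(297.57142857142856), 275), (np.float64(297.3333333333333), 285), (np.float64(297.1578947368421), 295), (np.float64(297.3636363636364), 305), (np.float64(297.125), 360), (np.float64(297.2), 370), (np.float64(296.85714285714283), 380)] [[549.4, 104.4], [550.5, 91.1], [551.7, 77.5], [553.4, 63.6], [561.8, -20.3], [563.7, -37.0], [565.1, -54.4]]
left [[nan, nan], [nan, nan], [nan, nan], [nan, nan], [nan, nan]]
left [(np.float64(256.29411764705884), 316), (np.float64(256.63157894736844), 320), (np.float64(256.95), 325), (np.float64(259.9189189189189), 380), (np.float64(260.037037037037), 384)]
```

Run:
```python
from h import *
for n in('scene','side'):
    P=np.load(f'pics/P_{n}.npy').reshape(-1,3); k=(P[:,1]>-320)&(P[:,1]<120)&(P[:,0]>560)&(P[:,0]<900)
    for lo in (40,100,150,200,250,300,400): 
        q=P[k&(P[:,2]>lo)&(P[:,2]<lo+50)]; print(n,lo,len(q),np.percentile(q[:,0],2).round() if len(q) else '')
plan([550.1,-153.6,140],95.5,10,7.5)
```

```text
scene 40 2928 626.0
scene 100 373 710.0
scene 150 301 706.0
scene 200 703 684.0
scene 250 1061 693.0
scene 300 1414 689.0
scene 400 966 689.0
side 40 1717 625.0
side 100 218 699.0
side 150 229 711.0
side 200 532 690.0
side 250 680 699.0
side 300 850 694.0
side 400 440 694.0
[-0.0, 0.0, -0.1, -3.76, 0.06, 1.6, 7.5]
[-0.0, 0.0, -0.1, -3.76, 0.05, 1.6, 7.5]
[-0.0, 0.0, -0.1, -3.76, 0.05, 1.6, 7.5]
[-0.0, 0.0, -0.1, -3.76, 0.04, 1.6, 7.5]
[-0.0, 0.0, -0.1, -3.76, 0.04, 1.6, 7.5]
[-0.0, 0.0, -0.1, -3.76, 0.03, 1.6, 7.5]
[-0.0, 0.0, -0.1, -3.76, 0.02, 1.6, 7.5]
[-0.0, 0.0, -0.1, -3.76, 0.02, 1.6, 7.5]
[-0.0, 0.0, -0.1, -3.76, 0.01, 1.6, 7.5]
[-0.0, 0.0, -0.1, -3.76, 0.0, 1.6, 7.5]
```

>>> drive_tool(targets=[0,0,-0.1,-3.76,0.06,1.6,7.5,0,0,-0.1,-3.76,0.05,1.6,7.5,0,0,-0.1,-3.76,0.05,1.6,7.5,0,0,-0.1,-3.76,0.04,1.6,7.5,0,0,-0.1,-3.76,0.04,1.6,7.5])

```text
time_s: 2.28
tool_pos: [532.2, 31.9, 219.8]
tool_rot: [[-0.088, 0.996, 0.0], [0.996, 0.088, 0.0], [0.0, 0.0, -1.0]]
contact_force: [1.3, 0.5, 0.4]
gripper_width: 74.8
grip_force: 0.0
```

>>> drive_tool(targets=[0,0,-0.1,-3.76,0.03,1.6,7.5,0,0,-0.1,-3.76,0.02,1.6,7.5,0,0,-0.1,-3.76,0.02,1.6,7.5,0,0,-0.1,-3.76,0.01,1.6,7.5,0,0,-0.1,-3.76,0,1.6,7.5])

```text
time_s: 2.7
tool_pos: [550.2, -155.3, 139.5]
tool_rot: [[-0.097, 0.995, 0.0], [0.995, 0.097, 0.0], [0.0, 0.0, -1.0]]
contact_force: [1.7, 0.7, 0.6]
gripper_width: 75.2
grip_force: 0.0
```

>>> drive_tool(targets=[0,0,0,0,0,0,7.5,0,0,0,0,0,0,7.5,0,0,0,0,0,0,7.5,0,0,0,0,0,0,7.5,0,0,0,0,0,0,7.5])

```text
time_s: 3.12
tool_pos: [550.6, -152.7, 140.7]
tool_rot: [[-0.097, 0.995, 0.001], [0.995, 0.097, 0.001], [0.0, 0.001, -1.0]]
contact_force: [0.7, -0.0, -0.1]
gripper_width: 74.9
grip_force: 0.0
```

Run:
```python
from h import *
st=env.get_state(); print(st['tool_pos'],np.degrees(np.arctan2(st['tool_rot'][1,0],st['tool_rot'][0,0])),st['contact_force'],st['joints'])
im,d=save('wrist','wrist2'); m,W=cam('wrist',st); np.save('pics/W2.npy',W)
plan([550.1,-153.6,73],95.6,5,7.5)
```

```text
[ 550.57627678 -152.66715558  140.71846464] 95.58569989443234 [ 0.68817631 -0.01467182 -0.06799583] [-17.31047741  23.34317198  33.29984408 111.8908381  -16.68275247
  49.46418904  30.38458098]
[0.01, -0.0, -0.0, -0.02, -0.01, 1.36, 7.5]
[0.01, -0.0, -0.0, -0.02, -0.01, 1.36, 7.5]
[0.01, -0.0, -0.0, -0.02, -0.01, 1.36, 7.5]
[0.01, -0.0, -0.0, -0.02, -0.01, 1.36, 7.5]
[0.01, -0.0, -0.0, -0.02, -0.01, 1.36, 7.5]
```

View pics/wrist2.png

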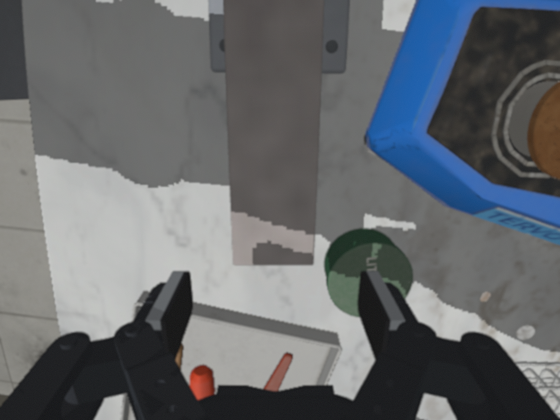

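The wrist view shows the tail's end edge at row 265, columns 233–314. The green tin is at (368,270), low and below finger height, and the fingers are spread either side of the strip.

Run:
```python
from h import *
W=np.load('pics/W2.npy'); m=env.camera_model('wrist')
print(onplane(m,W,[(233,265),(314,265),(226,100),(322,100)],95).round(1), onplane(m,W,[(326,280),(412,280)],37).round(1))
g=cv2.cvtColor(np.load('pics/wrist2.npz')['im'],cv2.COLOR_RGB2GRAY)
print(g[258:272,[240,305]].T.tolist(), g[100,220:230],g[100,316:328], g[225,226:238],g[225,308:322])
```

```text
[[ 526.5 -174.1   95. ]
 [ 576.1 -169.3   95. ]
 [ 517.1  -77.3   95. ]
 [ 567.3  -72.4   95. ]] [[ 598.4 -212.9   37. ]
 [ 670.  -206.7   37. ]]
[[152, 152, 152, 153, 154, 154, 154, 166, 183, 188, 189, 188, 189, 189], [88, 89, 88, 88, 88, 90, 112, 149, 178, 185, 185, 185, 184, 184]] [ 98  98  99 100 101  96  88  87  88  89] [ 87  88  86  84  86  96 101 102 103 102 104 104] [188 188 189 186 179 165 156 152 151 151 151 151] [ 88  89  89  88  88  88  88  97 106 111 111 112 112 111]
```

>>> drive_tool(targets=[0,0,0,-0.02,-0.01,1.36,7.5,0,0,0,-0.02,-0.01,1.36,7.0,0,0,0,-0.02,-0.01,1.36,6.5,0,0,0,-0.02,-0.01,1.36,6.0,0,0,0,-0.02,-0.01,1.36,5.6])

```text
time_s: 3.58
tool_pos: [550.1, -154.2, 72.1]
tool_rot: [[-0.097, 0.995, 0.001], [0.995, 0.097, 0.0], [0.0, 0.001, -1.0]]
contact_force: [-0.1, 0.3, -0.1]
gripper_width: 56.4
grip_force: 0.0
```

>>> drive_tool(targets=[0,0,0,0,0,0,5.5,0,0,0,0,0,0,5.4,0,0,0,0,0,0,5.35,0,0,0,0,0,0,5.3,0,0,0,0,0,0,5.25])

```text
time_s: 4.0
tool_pos: [550.2, -155.2, 73.2]
tool_rot: [[-0.095, 0.995, 0.001], [0.995, 0.095, -0.0], [-0.0, 0.001, -1.0]]
contact_force: [0.3, -0.1, -0.3]
gripper_width: 52.3
grip_force: 0.0
```

>>> drive_tool(targets=[0,0,0,0,0,0,5.22,0,0,0,0,0,0,5.19,0,0,0,0,0,0,5.16,0,0,0,0,0,0,5.13,0,0,0,0,0,0,5.1])

```text
time_s: 4.42
tool_pos: [549.6, -155.4, 72.3]
tool_rot: [[-0.095, 0.995, -0.0], [0.995, 0.095, -0.0], [-0.0, -0.0, -1.0]]
contact_force: [0.6, -0.0, 0.5]
gripper_width: 50.9
grip_force: 0.0
```

>>> drive_tool(targets=[0,0,0,0,0,0,5.09,0,0,0,0,0,0,5.08,0,0,0,0,0,0,5.07,0,0,0,0,0,0,5.06,0,0,0,0,0,0,5.05])

```text
time_s: 4.83
tool_pos: [549.7, -155.4, 72.3]
tool_rot: [[-0.095, 0.995, -0.0], [0.995, 0.095, -0.0], [-0.0, -0.0, -1.0]]
contact_force: [-1.3, 0.2, -0.2]
gripper_width: 50.9
grip_force: 0.0
```

>>> drive_tool(targets=[0,0,0,0,0,0,5.04,0,0,0,0,0,0,5.03,0,0,0,0,0,0,5.02,0,0,0,0,0,0,5.01,0,0,0,0,0,0,5.0])

```text
time_s: 5.25
tool_pos: [549.7, -155.3, 72.3]
tool_rot: [[-0.095, 0.995, -0.0], [0.995, 0.095, -0.0], [-0.0, -0.0, -1.0]]
contact_force: [1.4, 0.0, -0.4]
gripper_width: 50.2
grip_force: 0.2
```

>>> drive_tool(targets=[0,0,0,0,0,0,4.99,0,0,0,0,0,0,4.98,0,0,0,0,0,0,4.98,0,0,0,0,0,0,4.98,0,0,0,0,0,0,4.98])

```text
time_s: 5.67
tool_pos: [549.7, -155.3, 72.3]
tool_rot: [[-0.095, 0.995, -0.0], [0.995, 0.095, -0.0], [-0.0, -0.0, -1.0]]
contact_force: [0.1, 0.1, 1.0]
gripper_width: 49.7
grip_force: 5.1
```

>>> drive_tool(targets=[0,0,0,0,0,0,4.975,0,0,0,0,0,0,4.97,0,0,0,0,0,0,4.97,0,0,0,0,0,0,4.97,0,0,0,0,0,0,4.97])

```text
time_s: 6.08
tool_pos: [549.7, -155.4, 72.3]
tool_rot: [[-0.095, 0.995, 0.0], [0.995, 0.095, -0.0], [-0.0, 0.0, -1.0]]
contact_force: [0.8, -0.1, 1.6]
gripper_width: 49.8
grip_force: 7.6
```

Run:
```python
from h import *
st=env.get_state(); print(st['tool_pos'],np.degrees(np.arctan2(st['tool_rot'][1,0],st['tool_rot'][0,0])),st['contact_force'],st['grip_force'],st['gripper_width'])
im,d=save('wrist','wrist3'); m,W=cam('wrist',st); np.save('pics/W3.npy',W)
```

```text
[ 549.71112981 -155.38889974   72.33959956] 95.4411878859309 [ 0.83658162 -0.09196769  1.63537893] 7.640295177698135 49.75268264747899
```

View pics/wrist3.png

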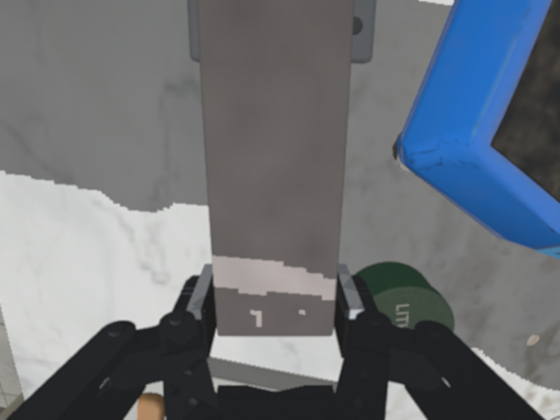

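The strip is gripped. Its edges run (203,100)–(212,240) on the left and (350,100)–(340,240) on the right, with the tail edge at row 335.

Run:
```python
from h import *
W=np.load('pics/W3.npy'); m=env.camera_model('wrist'); g=cv2.cvtColor(np.load('pics/wrist3.npz')['im'],cv2.COLOR_RGB2GRAY).astype(float)
st=env.get_state()
def edge(r,lo,hi): d=np.abs(np.gradient(g[r,lo:hi])); return lo+(d**3*np.arange(hi-lo)).sum()/(d**3).sum()
rows=[80,100,120,140,230]
L=onplane(m,W,[(edge(r,195,220),r) for r in rows],95); R=onplane(m,W,[(edge(r,335,358),r) for r in rows],95)
for E in (L,R): 
    p=np.polyfit(E[:,1],E[:,0],1); print('yaw',90-np.degrees(np.arctan(p[0])),E.round(1)[:,:2].tolist())
c=lambda col:330+(np.abs(np.gradient(g[325:345,col]))**3*np.arange(20)).sum()/(np.abs(np.gradient(g[325:345,col]))**3).sum()-5
T=onplane(m,W,[(230,c(230)),(320,c(320))],95); print(T.round(1))
for t in (T,):print('tail mid',t.mean(0).round(1), 'local',(st['tool_rot'].T@(t.mean(0)-st['tool_pos'])).round(1))
```

```text
yaw 95.62879721610389 [[516.5, -71.4], [517.0, -77.8], [517.7, -84.4], [518.4, -91.1], [521.7, -124.7]]
yaw 95.46655104734185 [[565.8, -66.7], [566.4, -73.1], [567.0, -79.7], [567.7, -86.4], [570.9, -120.0]]
[[ 531.8 -173.1   95. ]
 [ 570.1 -169.5   95. ]]
tail mid [ 551.  -171.3   95. ] local [-16.   -0.3 -22.7]
```

Run:
```python
from h import *
plan([548.7,-125.0,72.3],94.9,5,4.97)
```

```text
[0.0, 0.0, 0.11, 0.61, 0.04, 0.0, 4.97]
[0.0, 0.0, 0.11, 0.61, 0.04, 0.0, 4.97]
[0.0, 0.0, 0.11, 0.61, 0.04, 0.0, 4.97]
[0.0, 0.0, 0.11, 0.61, 0.03, 0.0, 4.97]
[0.0, 0.0, 0.11, 0.61, 0.03, 0.0, 4.97]
```

>>> drive_tool(targets=[0,0,0.11,0.61,0.04,0,4.97,0,0,0.11,0.61,0.04,0,4.97,0,0,0.11,0.61,0.04,0,4.97,0,0,0.11,0.61,0.03,0,4.97,0,0,0.11,0.61,0.03,0,4.97])

```text
time_s: 6.55
tool_pos: [548.7, -124.1, 72.4]
tool_rot: [[-0.085, 0.996, 0.0], [0.996, 0.085, -0.0], [-0.0, 0.0, -1.0]]
contact_force: [-0.6, -4.4, 2.0]
gripper_width: 49.4
grip_force: 8.1
```

>>> drive_tool(targets=[0,0,0,0,0,0,4.97,0,0,0,0,0,0,4.97,0,0,0,0,0,0,4.97,0,0,0,0,0,0,4.97,0,0,0,0,0,0,4.97])

```text
time_s: 6.97
tool_pos: [548.7, -124.6, 72.3]
tool_rot: [[-0.085, 0.996, -0.0], [0.996, 0.085, 0.0], [0.0, -0.0, -1.0]]
contact_force: [-0.4, 4.9, 2.7]
gripper_width: 49.7
grip_force: 8.2
```

```bash
cat >> h.py <<'E'
def strip(fn,rows=(80,100,120,140,230)):
    st=env.get_state(); im,d=save('wrist',fn); m,W=cam('wrist',st); g=cv2.cvtColor(im,cv2.COLOR_RGB2GRAY).astype(float)
    def edge(r,lo,hi): d=np.abs(np.gradient(g[r,lo:hi])); return lo+(d**3*np.arange(hi-lo)).sum()/(d**3).sum()
    L=onplane(m,W,[(edge(r,195,220),r) for r in rows],95); R=onplane(m,W,[(edge(r,335,358),r) for r in rows],95)
    p=[90-np.degrees(np.arctan(np.polyfit(E[:,1],E[:,0],1)[0])) for E in (L,R)]
    print('tcp',st['tool_pos'].round(1),'yaw',np.degrees(np.arctan2(st['tool_rot'][1,0],st['tool_rot'][0,0])).round(2),'grip',st['grip_force'],'F',st['contact_force'].round(1),st['time_s'])
    print('strip yaws',np.round(p,2)); c=(L+R)/2; u=np.array([-.0872,.9962]); n=np.array([-.9962,-.0872])
    q=c[:,:2]-[521.8,182.8]; print('rig x/y of strip mids',np.c_[q@u,q@n].round(1).tolist(),'width',np.linalg.norm(L-R,axis=1).round(1))
    return im
E
python3 - <<'E'
from h import *
strip('wrist4')
plan([534.5,37.3,72.3],94.9,20,4.97)
E
```

```text
tcp [ 548.7 -124.6   72.3] yaw 94.9 grip 8.199494183063507 F [-0.4  4.9  2.7] 6.9667
strip yaws [94.2  95.19]
rig x/y of strip mids [[-221.8, -0.0], [-228.2, -0.2], [-234.8, 0.2], [-241.6, 0.2], [-275.4, 0.2]] width [49.2 48.  49.4 49.5 49.7]
[-0.0, -0.0, -0.0, 0.81, -0.0, 0.0, 4.97]
[-0.0, -0.0, -0.0, 0.81, -0.0, 0.0, 4.97]
[-0.0, -0.0, -0.0, 0.81, -0.0, 0.0, 4.97]
[-0.0, -0.0, -0.0, 0.81, -0.0, 0.0, 4.97]
[-0.0, -0.0, -0.0, 0.81, -0.0, 0.0, 4.97]
[-0.0, -0.0, -0.0, 0.81, -0.0, 0.0, 4.97]
[-0.0, -0.0, -0.0, 0.81, -0.0, 0.0, 4.97]
[-0.0, -0.0, -0.0, 0.81, -0.0, 0.0, 4.97]
[-0.0, -0.0, -0.0, 0.81, -0.0, 0.0, 4.97]
[-0.0, -0.0, -0.0, 0.81, -0.0, 0.0, 4.97]
[-0.0, -0.0, -0.0, 0.81, -0.0, 0.0, 4.97]
[-0.0, -0.0, -0.0, 0.81, -0.0, 0.0, 4.97]
[-0.0, -0.0, -0.0, 0.81, -0.0, 0.0, 4.97]
[-0.0, -0.0, -0.0, 0.81, -0.0, 0.0, 4.97]
[-0.0, -0.0, -0.0, 0.81, -0.0, 0.0, 4.97]
[-0.0, -0.0, -0.0, 0.81, -0.0, 0.0, 4.97]
[-0.0, -0.0, -0.0, 0.81, -0.0, 0.0, 4.97]
[-0.0, -0.0, -0.0, 0.81, -0.0, 0.0, 4.97]
[-0.0, -0.0, -0.0, 0.81, -0.0, 0.0, 4.97]
[-0.0, -0.0, -0.0, 0.81, -0.0, 0.0, 4.97]
```

>>> drive_tool(targets=[0,0,0,0.5,0,0,4.97,0,0,0,0.5,0,0,4.97,0,0,0,0.5,0,0,4.97,0,0,0,0.5,0,0,4.97,0,0,0,0.5,0,0,4.97])

```text
time_s: 7.43
tool_pos: [546.5, -99.7, 72.4]
tool_rot: [[-0.085, 0.996, 0.0], [0.996, 0.085, -0.0], [-0.0, 0.0, -1.0]]
contact_force: [0.5, -4.2, 2.8]
gripper_width: 49.6
grip_force: 8.1
```

>>> drive_tool(targets=[0,0,0,0.5,0,0,4.97,0,0,0,0.5,0,0,4.97,0,0,0,0.5,0,0,4.97,0,0,0,0.5,0,0,4.97,0,0,0,0.5,0,0,4.97])

```text
time_s: 7.85
tool_pos: [544.4, -74.6, 72.4]
tool_rot: [[-0.085, 0.996, 0.0], [0.996, 0.085, -0.0], [-0.0, 0.0, -1.0]]
contact_force: [0.7, -5.2, 3.0]
gripper_width: 49.9
grip_force: 8.2
```

>>> drive_tool(targets=[0,0,0,0.6,0,0,4.97,0,0,0,0.6,0,0,4.97,0,0,0,0.6,0,0,4.97,0,0,0,0.6,0,0,4.97,0,0,0,0.2,0,0,4.97])

```text
time_s: 8.27
tool_pos: [542.2, -48.1, 72.4]
tool_rot: [[-0.086, 0.996, 0.0], [0.996, 0.086, 0.0], [0.0, 0.0, -1.0]]
contact_force: [1.0, -4.2, 3.5]
gripper_width: 49.5
grip_force: 8.2
```

Run:
```python
from h import *
strip('wrist5')
```

```text
tcp [542.2 -48.1  72.4] yaw 94.93 grip 8.181493878364563 F [ 1.  -4.2  3.5] 8.2667
strip yaws [ 89.45 101.43]
rig x/y of strip mids [[-145.1, 0.0], [-151.5, 0.1], [-158.1, 0.3], [-164.9, -0.2], [-198.7, -0.3]] width [48.6 48.8 48.8 48.7 59.2]
```

>>> drive_tool(targets=[0,0,0,0.6,0,0,4.97,0,0,0,0.6,0,0,4.97,0,0,0,0.6,0,0,4.97,0,0,0,0.6,0,0,4.97,0,0,0,0.6,0,0,4.97])

```text
time_s: 8.73
tool_pos: [539.6, -18.9, 72.3]
tool_rot: [[-0.085, 0.996, 0.0], [0.996, 0.085, -0.0], [-0.0, -0.0, -1.0]]
contact_force: [0.0, -5.6, 5.0]
gripper_width: 50.3
grip_force: 8.3
```

>>> drive_tool(targets=[0,0,0,0.6,0,0,4.97,0,0,0,0.6,0,0,4.97,0,0,0,0.6,0,0,4.97,0,0,0,0.6,0,0,4.97,0,0,0,0.6,0,0,4.97])

```text
time_s: 9.15
tool_pos: [537.0, 10.9, 72.4]
tool_rot: [[-0.085, 0.996, 0.0], [0.996, 0.085, -0.0], [-0.0, -0.0, -1.0]]
contact_force: [1.3, -5.5, 4.5]
gripper_width: 49.9
grip_force: 8.3
```

>>> drive_tool(targets=[0,0,0,0.5,0,0,4.97,0,0,0,0.5,0,0,4.97,0,0,0,0.5,0,0,4.97,0,0,0,0.5,0,0,4.97,0,0,0,0.5,0,0,4.97])

```text
time_s: 9.57
tool_pos: [534.8, 35.8, 72.3]
tool_rot: [[-0.085, 0.996, -0.0], [0.996, 0.085, -0.0], [-0.0, -0.0, -1.0]]
contact_force: [0.9, -5.9, 4.7]
gripper_width: 49.7
grip_force: 8.4
```

>>> drive_tool(targets=[0,0,0,0.5,0,0,4.97,0,0,0,0.5,0,0,4.97,0,0,0,0.4,0,0,4.97,0,0,0,0.2,0,0,4.97,0,0,0,0.1,0,0,4.97])

```text
time_s: 9.98
tool_pos: [533.4, 52.8, 72.4]
tool_rot: [[-0.085, 0.996, -0.0], [0.996, 0.085, -0.0], [-0.0, -0.0, -1.0]]
contact_force: [1.0, -6.0, 4.7]
gripper_width: 49.7
grip_force: 8.4
```

Run:
```python
from h import *
strip('wrist6')
a,d=save('side','side6'); b,e=save('scene','scene6')
for n,dd in(('side',d),('scene',e)):
    m,W=cam(n); vv,uu=np.mgrid[0:420,0:560]; P=bydepth(m,W,np.c_[uu.ravel(),vv.ravel()],dd.ravel())
    k=(dd.ravel()>0)&(P[:,2]>88)&(P[:,2]<103)&(P[:,0]>460)&(P[:,0]<570)&(P[:,1]>195)&(P[:,1]<380); q=P[k]
    print(n,len(q),'z',np.median(q[:,2]),'ymax',np.percentile(q[:,1],[90,99,100]).round(1),np.polyfit(q[:,1],q[:,2],1) if len(q)>5 else '')
A=cv2.resize(a[190:290,260:350,::-1],(400,444),interpolation=2); B=cv2.resize(b[180:260,220:300,::-1],(400,444)[::1],interpolation=2) 
cv2.imwrite('pics/c6.png',np.hstack([A,B]))
```

```text
tcp [533.4  52.8  72.4] yaw 94.89 grip 8.38660642504692 F [ 1.  -6.   4.7] 9.9833
strip yaws [89.43 95.59]
rig x/y of strip mids [[-43.8, 0.0], [-50.2, 0.1], [-56.8, 0.1], [-63.6, 0.1], [-97.3, 2.3]] width [48.6 48.8 48.7 48.6 54.1]
side 395 z 96.8610393572734 ymax [313.4 320.3 322.2] [-1.77438163e-02  1.01211416e+02]
scene 378 z 94.68829081419966 ymax [303.  313.6 319.5] [-8.71783977e-04  9.47720935e+01]
```

View pics/c6.png

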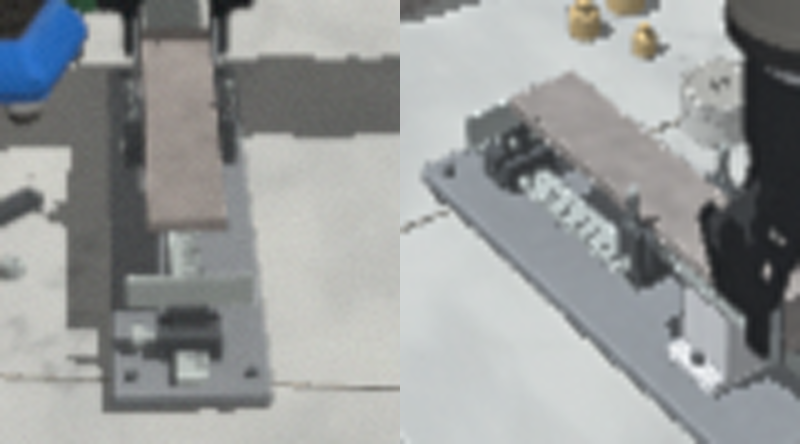

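The left crop (side) shows the nose at (185,225), flat, about one blade-gap short of the blade top at (190,280). The right crop shows the strip level between the cheeks. Next I check grip slip at the tail and compare nose to blade in the side view.

```bash
cat >> h.py <<'E'
def half(a,lo,hi,t):
    for i in range(lo,hi):
        if (a[i]-t)*(a[i+1]-t)<=0: return i+(t-a[i])/(a[i+1]-a[i])
    return np.nan
E
python3 - <<'E'
from h import *
g=cv2.cvtColor(np.load('pics/wrist6.npz')['im'],cv2.COLOR_RGB2GRAY).astype(float)
print('tail rows',g[322:348:1,235:320].mean(1).astype(int).tolist(), g[322:348,240].astype(int).tolist(), g[322:348,310].astype(int).tolist())
g0=cv2.cvtColor(np.load('pics/wrist3.npz')['im'],cv2.COLOR_RGB2GRAY).astype(float); print('tail3',g0[322:348,240].astype(int).tolist(), g0[322:348,310].astype(int).tolist())
im=np.load('pics/side6.npz')['im']; s=cv2.cvtColor(im,cv2.COLOR_RGB2GRAY).astype(int)
print('side nose cols',[(r,s[r,[295,297,299,301,303,305,307]].tolist()) for r in range(235,262)])
m,W=cam('side'); print(onplane(m,W,[(301.7,239.5)],95).round(1),onplane(m,W,[(302.8,252.5)],71).round(1))
E
```

```text
tail rows [78, 78, 78, 78, 78, 78, 78, 78, 78, 78, 78, 78, 78, 79, 82, 88, 92, 93, 93, 93, 93, 93, 93, 93, 93, 93] [78, 77, 77, 78, 77, 78, 77, 77, 77, 77, 78, 76, 77, 78, 83, 90, 93, 94, 94, 93, 93, 93, 92, 92, 92, 93] [80, 79, 79, 79, 80, 80, 79, 80, 80, 79, 80, 80, 80, 80, 83, 88, 91, 92, 92, 92, 91, 91, 91, 92, 91, 91]
tail3 [98, 98, 97, 98, 97, 98, 97, 98, 97, 96, 97, 96, 96, 118, 164, 198, 210, 211, 211, 211, 210, 211, 211, 211, 212, 211] [100, 100, 99, 100, 100, 99, 101, 100, 100, 99, 100, 98, 98, 119, 161, 193, 205, 205, 205, 204, 205, 205, 206, 204, 205, 205]
side nose cols [(235, [146, 151, 151, 152, 146, 148, 143]), (236, [146, 149, 150, 149, 147, 146, 144]), (237, [143, 146, 151, 151, 147, 141, 144]), (238, [145, 144, 145, 147, 145, 140, 139]), (239, [135, 131, 135, 129, 126, 126, 118]), (240, [110, 113, 113, 112, 111, 108, 101]), (241, [98, 103, 110, 111, 116, 111, 108]), (242, [89, 110, 156, 139, 135, 134, 131]), (243, [90, 120, 183, 168, 143, 139, 139]), (244, [92, 120, 181, 161, 148, 144, 143]), (245, [93, 113, 178, 165, 141, 141, 142]), (246, [92, 104, 181, 154, 125, 136, 140]), (247, [92, 102, 179, 151, 136, 142, 141]), (248, [93, 103, 179, 163, 145, 142, 142]), (249, [91, 96, 177, 160, 146, 140, 139]), (250, [89, 92, 176, 169, 162, 126, 139]), (251, [101, 100, 175, 156, 151, 128, 146]), (252, [152, 143, 165, 155, 144, 136, 141]), (253, [145, 140, 140, 138, 134, 132, 131]), (254, [126, 130, 128, 128, 127, 125, 126]), (255, [125, 127, 125, 127, 122, 121, 126]), (256, [125, 126, 125, 124, 123, 126, 126]), (257, [124, 125, 124, 125, 123, 123, 126]), (258, [122, 120, 112, 111, 109, 107, 126]), (259, [106, 97, 79, 82, 79, 77, 110]), (260, [106, 78, 66, 63, 63, 60, 81]), (261, [96, 60, 60, 58, 60, 59, 60])]
[[512.3 317.   95. ]] [[507.9 346.9  71. ]]
```

>>> drive_tool(targets=[0,0,0,0.5,0,0,4.97,0,0,0,0.5,0,0,4.97,0,0,0,0.5,0,0,4.97,0,0,0,0.4,0,0,4.97,0,0,0,0.3,0,0,4.97])

```text
time_s: 10.55
tool_pos: [531.5, 74.7, 72.3]
tool_rot: [[-0.085, 0.996, -0.0], [0.996, 0.085, -0.0], [-0.0, -0.0, -1.0]]
contact_force: [1.2, -6.8, 5.9]
gripper_width: 49.9
grip_force: 8.4
```

>>> drive_tool(targets=[0,0,0,0.3,0,0,4.97,0,0,0,0.2,0,0,4.97,0,0,0,0.1,0,0,4.97,0,0,0,0,0,0,4.97,0,0,0,0,0,0,4.97])

```text
time_s: 10.97
tool_pos: [531.0, 80.7, 72.4]
tool_rot: [[-0.085, 0.996, -0.0], [0.996, 0.085, -0.0], [0.0, -0.0, -1.0]]
contact_force: [0.0, -4.5, 5.5]
gripper_width: 49.9
grip_force: 8.4
```

Run:
```python
from h import *
im=strip('wrist7'); g=cv2.cvtColor(im,cv2.COLOR_RGB2GRAY).astype(float)
print('tail',g[330:344,240].astype(int).tolist(), g[330:344,310].astype(int).tolist())
a,d=save('side','side7'); s=cv2.cvtColor(a,cv2.COLOR_RGB2GRAY).astype(int); b,e=save('scene','scene7')
print([(r,s[r,[290,295,297,299,301,303,305,307,314]].tolist()) for r in range(243,262)])
m,W=cam('side'); vv,uu=np.mgrid[0:420,0:560]; P=bydepth(m,W,np.c_[uu.ravel(),vv.ravel()],d.ravel()).reshape(420,560,3)
print('depth pts col 301',P[244:258,301,1:].round(1).tolist()); print('col289',P[248:256,289,1:].round(1).tolist())
A=cv2.resize(a[190:290,260:350,::-1],(400,444),interpolation=2); B=cv2.resize(b[180:260,220:300,::-1],(400,444),interpolation=2)
cv2.imwrite('pics/c7.png',np.hstack([A,B]))
```

```text
tcp [531.   80.7  72.4] yaw 94.89 grip 8.42668130993843 F [ 0.  -4.5  5.5] 10.9667
strip yaws [87.43 95.07]
rig x/y of strip mids [[-15.8, -2.1], [-22.2, 0.0], [-28.8, 0.3], [-35.6, 0.1], [-69.4, 2.2]] width [45.2 49.4 50.1 48.6 54. ]
tail [78, 77, 78, 78, 78, 79, 83, 91, 95, 96, 96, 96, 95, 95] [79, 79, 79, 80, 79, 80, 82, 88, 91, 93, 92, 91, 92, 92]
[(243, [77, 146, 146, 150, 150, 145, 139, 143, 146]), (244, [75, 147, 139, 143, 141, 137, 130, 130, 146]), (245, [75, 125, 117, 120, 122, 117, 113, 111, 145]), (246, [74, 106, 106, 110, 104, 109, 102, 103, 142]), (247, [73, 93, 98, 145, 116, 117, 117, 114, 144]), (248, [73, 91, 96, 171, 158, 133, 134, 130, 145]), (249, [72, 88, 96, 179, 161, 146, 140, 138, 144]), (250, [69, 90, 91, 178, 168, 163, 128, 140, 146]), (251, [89, 100, 102, 176, 158, 155, 130, 143, 153]), (252, [157, 150, 143, 168, 153, 145, 137, 142, 136]), (253, [150, 147, 142, 143, 138, 135, 133, 132, 131]), (254, [130, 127, 130, 127, 128, 127, 127, 127, 126]), (255, [127, 127, 126, 128, 127, 128, 126, 125, 126]), (256, [125, 125, 126, 128, 125, 127, 124, 127, 129]), (257, [127, 126, 124, 121, 122, 125, 124, 124, 127]), (258, [119, 124, 121, 111, 110, 110, 104, 124, 136]), (259, [86, 98, 96, 82, 84, 79, 79, 110, 137]), (260, [70, 77, 75, 63, 63, 59, 60, 83, 141]), (261, [72, 61, 58, 63, 58, 65, 59, 62, 138])]
depth pts col 301 [[342.6, 95.8], [345.1, 94.1], [341.2, 88.5], [240.5, 22.9], [248.9, 24.6], [258.5, 27.1], [264.5, 27.4], [268.0, 26.1], [346.6, 72.3], [345.9, 68.6], [346.4, 65.6], [344.2, 60.9], [343.4, 57.1], [352.6, 59.7]]
col289 [[238.5, 17.1], [244.2, 17.1], [248.6, 16.3], [259.3, 19.6], [350.0, 73.5], [349.3, 69.8], [352.7, 68.7], [350.0, 63.7]]
```

View pics/c7.png

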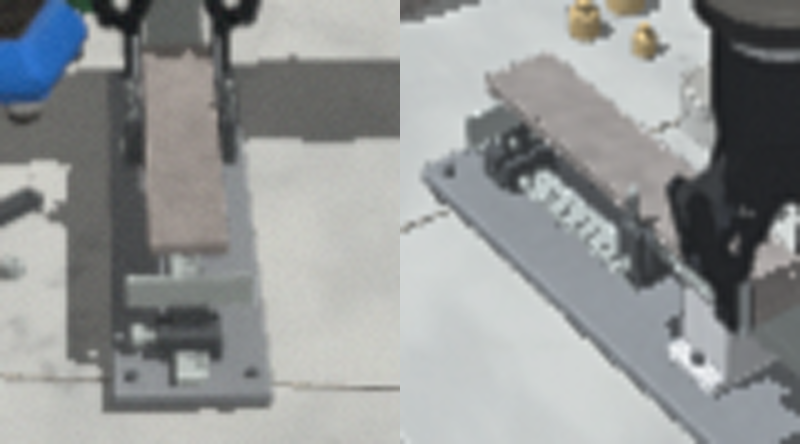

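The nose (left crop (187,248)) now sits visually just above and behind the blade top (190,280), as expected for a 24 mm height difference. It is flat and centred.

Run:
```python
from h import *
m,W=cam('side'); s=cv2.cvtColor(np.load('pics/side7.npz')['im'],cv2.COLOR_RGB2GRAY).astype(float)
N=[(c,half(s[:,c],243,247,127)) for c in (296,298,300,302,304,306,308)]
B=[(c,(half(s[:,c],250,253,118)+half(s[:,c],252,255,137))/2) for c in (289,290,292,295)]
n=onplane(m,W,N,95); b=onplane(m,W,B,71); u=np.array([-.0872,.9962])
print(N,n.round(1)[:,:2].tolist()); print(B,b.round(1)[:,:2].tolist())
print('along: nose',((n[:,:2]-[521.8,182.8])@u).round(1),'blade',((b[:,:2]-[521.8,182.8])@u).round(1))
# front-face lower edge of nose against bright background
L=[(c,half(s[:,c],246,249,t)) for c,t in((299,140),(301,135))]; l=onplane(m,W,L,85); print(L,((l[:,:2]-[521.8,182.8])@u).round(1))
```

```text
[(296, np.float64(244.6086956521739)), (298, np.float64(244.65217391304347)), (300, np.float64(244.71428571428572)), (302, np.float64(244.63636363636363)), (304, np.float64(244.33333333333334)), (306, np.float64(244.1578947368421)), (308, np.float64(244.0))] [[526.6, 345.1], [521.1, 345.1], [515.6, 345.2], [510.1, 344.5], [504.7, 342.7], [499.2, 341.5], [493.8, 340.4]]
[(289, np.float64(252.5397005444646)), (290, np.float64(252.53823529411767)), (292, np.float64(252.50196386488608)), (295, np.float64(252.43))] [[546.0, 348.9], [543.3, 348.7], [537.7, 348.3], [529.5, 347.5]]
along: nose [161.3 161.7 162.3 162.1 160.7 160.  159.4] blade [163.3 163.4 163.5 163.4]
[(299, np.float64(246.85714285714286)), (301, np.float64(247.45238095238096))] [157.2 160.5]
```

>>> drive_tool(targets=[0,0,0,0.06,0,0,4.97,0,0,0,0.06,0,0,4.97,0,0,0,0,0,0,4.97,0,0,0,0,0,0,4.97,0,0,0,0,0,0,4.97])

```text
time_s: 11.53
tool_pos: [530.8, 81.6, 72.3]
tool_rot: [[-0.085, 0.996, -0.0], [0.996, 0.085, -0.0], [-0.0, -0.0, -1.0]]
contact_force: [0.8, -5.8, 4.7]
gripper_width: 50.2
grip_force: 8.4
```

>>> drive_tool(targets=[0,0,0,0,0,0,4.97,0,0,0,0,0,0,4.97,0,0,0,0,0,0,4.97,0,0,0,0,0,0,4.97,0,0,0,0,0,0,4.97])

```text
time_s: 11.95
tool_pos: [530.8, 81.6, 72.3]
tool_rot: [[-0.085, 0.996, -0.0], [0.996, 0.085, -0.0], [-0.0, -0.0, -1.0]]
contact_force: [-0.0, -5.5, 5.4]
gripper_width: 49.9
grip_force: 8.4
```

Run:
```python
from h import *
st=env.get_state(); print(st['tool_pos'],st['grip_force'],st['contact_force'])
print(env.close_job())
```

```text
[530.83830105  81.62387071  72.3440453 ] 8.442367762327194 [-0.03167935 -5.4639486   5.39557518]
the job is handed in; nothing more can be done
None
```

I handed the job in with the strip held at about 8.4 N per finger, flat and centred between the guides; the nose measures about 1 mm from plumb over the blade (tolerance 4 mm), but the hand-in returned no verdict.

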